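# Pop open the bolted touch-latch sample box

## Task

On the door hardware display, open the oak sample box that has the black slide bolt, using only pushes of the fingers: first push the bolt by its knob all the way back off the lid, then press that box's lid down, close to its edge opposite the hinges (the side nearest the robot), until its push-to-open catch lets go, and let the spring lift the lid ajar. Do not pull the lid up any further yourself, leave the other, narrower oak box shut, and do not disturb the hardware standing around. Finish with the lid ajar and the hand clear of everything.

Things in the scene. Friction and masses are not known exactly. Their poses are not given: they have to be found in the camera images.
- demo: The oak box to open: 180 (its x) x 230 (its y) x 70 mm high, fixed to the shelf. Origin at the centre of its underside, z up; its -x side is the near side, facing roughly to the robot. The lid opening takes its +y part; a fixed wooden deck 74 mm wide takes its -y part (y -115 to -41 mm), top 70 mm up, and carries the bolt. Walls 8 mm thick stand round the lid, flush with its top when shut.
- demo_lid (a joint): Angle of that box's lid (rad). 0 shut and caught, flush with the walls. The lid is 158 mm long (x) and 144 mm wide, hinged along its far (+x) edge. Pressed down it goes negative, to a stop at -0.058; the catch lets go at about -0.042, and when the finger then goes away the spring lifts the lid to rest ajar at about +0.35 (near edge about 55 mm up). If it is not pressed deep enough it stays shut; the bolt left over it holds it down.
- demo_press (a point): Where to press that lid: on its top face, midway across it, 123 mm from the hinge, 37 mm inside the near wall. z is the lid's top. It goes down 7 mm there to the stop (the catch lets go at about 5 mm) and takes about 3 to 4 N all the way, more only at the stop; a slow press (20 mm/s or less) with a force stop of 8 N or more reaches the stop. Free flat area at least 35 mm all round. The point moves with the lid.
- bolt (a joint): Travel of the black slide bolt (m): 0 shot, its bar reaching 14 mm over the lid; 0.030 fully back, at its stop. It slides along the box's -y, away from the lid, against about 1.5 N of friction and stays where it is left.
- bolt_knob (a point): Middle height of the bolt's upright knob, a black post 14 mm across, on its axis. The knob's top is 10 mm above this point, the bar it stands on 15 mm below, the top of the bolt's guides 12.5 mm below, the deck and lid 23.5 mm below. Push it from the lid side (its +y side) along the box's -y; above the lid on that side there is nothing but the low bar. It moves with the bolt.
- small: The other oak box, which stays shut: 180 (x) x 130 (y) x 70 mm, no bolt and no deck, fixed to the shelf. Origin at the centre of its underside.
- small_lid (a joint): Angle of the narrow box's lid (rad), 0 shut; it has the same catch.
- catch: Chrome roller catch, 50 x 22 x 24 mm, lying loose on the rear part of the bolt box's deck, some 80 mm behind the bolt knob. Origin at the centre of its underside.
- stand: Slotted oak stand, 84 x 240 x 42 mm, at the back, fixed. Origin at the centre of its underside.
- plate0: Nickel kick plate, 4 x 180 x 100 mm, standing loose in the stand's near slot. Origin at the middle of its lower edge.
- plate1: Brass kick plate, 4 x 200 x 120 mm, standing loose in the middle slot. Origin at the middle of its lower edge.
- plate2: Brass kick plate, 4 x 160 x 140 mm, standing loose in the far slot. Origin at the middle of its lower edge.
- pull: Steel pocket door pull lying loose, 45 x 120 x 14 mm. Origin at the centre of its underside.
- doorknob: Brass door knob standing loose on its rose, 62 mm across, 65 mm high. Origin at the centre of its underside.
- carton: Small cardboard carton, 70 x 100 x 50 mm, loose. Origin at the centre of its underside.

How it is judged:
By the outcome, as a careful person would: the job done as asked, in the order asked, and still so for the second after the job is handed in, with the robot touching nothing.
It also fails if it takes over 42 s, if anything falls off the work surface, if the arm or the gripper's body presses on something with over 40 N, if the wrist force passes 120 N, or if a joint passes its speed limit or range.

## Robot

A 7-joint arm with a two-finger parallel gripper is mounted at the origin on the work surface. World frame = base frame: x ahead of the robot, y to its left, z up, the work surface at z = 0. Lengths are in m, angles in rad, forces in N, time in s.
With the tool pointing down it reaches from about 0.4 to 0.85 m from the base axis. Payload 4.5 kg.
Tool frame: the origin (TCP) lies midway between the tips of the shut fingers; the grasp point (between the pads) lies arm.hold_point_z behind it (arm.hold_point_z is the distance from the TCP to the grasp point, in m); z points along the fingers, x is the direction in which the jaws open and shut, and the axes are right-handed (so a half turn about z gives the same grasp; the last joint's range is limited). The gripper opens to 88 mm and grips with 3 to 60 N. Pads are 18 mm wide; open, the fingers measure 123 mm over their backs; the gripper's body (75 mm by 187 mm) begins 45 mm behind the grasp point.
Start: joints at [-1.174, 0.689, -0.195, 1.565, 0.157, 0.902, -0.215], TCP at [0.222, 0.584, 0.239] pointing down, gripper open.
Joint ranges: [-3.01, 3.01], [-0.46, 2.08], [-1.47, 1.51], [0.13, 2.56], [-1, 4.14], [0.04, 2.09], [-2.66, 2.66]. Speed limits (rad/s): [2.57, 2.57, 3.14, 3.14, 3.14, 3.14, 3.14].

## Interface

Orientations are given as a unit quaternion [x, y, z, w].
In Python, from station import arm gives the robot as it stands.
- The arm moves only by the tool apply_moves, never from a script. Its argument "commands" is a list of rows, each an object of numbers: "gripper": the closure, from 0 (fully open) to 1 (shut); "x", "y", "z": the shift along the tool's x, y, z scaled (see below); "roll": the turn about the tool's z scaled (see below). In form: [{"gripper": .., "x": .., "y": .., "z": .., "roll": ..}, ...]. A call has exactly 8 rows; each row shifts and turns the pose as measured when the row begins, along the tool's axes as they then stand; what a row does not reach is not made up. The controller multiplies each number of a shift by 0.04 m and each number of a turn by 0.12 rad. A row lasts 1/10 s, in which the tool goes at most 50 mm and 8.59 degrees, less where a joint would pass 70% of its speed; a pose out of reach is approached as far as the arm can. A call with a number of a shift or a turn outside -1 to 1 is refused whole. A call with a gripper value outside its range is refused whole. The fingers move at their own pace and stop on an object; "grip_force" is the grip in N (left out, the last holds). Time passes only in rows, so rows that do not move let the fingers close, or fill a call up. It gives the time, the measured TCP pose, the force and the opening at its end, in the units of the state.
- arm.sense(): the state, without advancing time (a new reading comes with each control period).
- arm.capture(name): name is "scene" or "top" or "wrist"; returns (picture, depth): 480x640x3 uint8, blue, green, red; 480x640 float32, m along the optical axis (not along the pixel's ray), 0 where there is no reading.
- arm.camera_info(name): a dict with "mtx" (3x3 intrinsics, pixels), "k1" (the pictures are not rectified: a ray, as slopes to the right and down, at radius r is drawn at 1 + k1 r^2 times it, then the intrinsics apply), "camera_from_world" (4x4, takes a point from world to camera coordinates). Camera axes: x right, y up, looking along -z (the intrinsics and any distortion apply to the point x, -y, -z); pixel columns grow to the right and rows downward; lengths in m; the calibration is good to about 2 mm. A picture is of the moment at which its call begins: read the wrist's pose just before it. camera_info takes no time and is no camera call; for the wrist camera it gives the pose at the moment of the call.
- arm.job_done(): hands the job in, once; it reports no verdict.
Trained networks look in the newest picture that a camera, given by its name, has taken for a name from the list of things; names that differ only in an ending like _2 or _b are one class to them, and where a whole thing is asked for, a point or a joint stands for the part that bears it (a point fixed in the world has none). Each returns a list of dicts, best first, with "p" (0 to 1); they miss things now and then, are a little off and sometimes report something else, mostly with a low value. They report only what shows in the picture. A call takes as long as a camera call.
- arm.search_frame(camera, label): "position" ([column, row] in pixels, amid what is visible of it).
The state is a dict: "time_s": time; "qpos": joint angles; "dq": joint speeds; "joint_torque": joint torques, N m; "eef_pos": TCP position; "ee_rot": TCP orientation; "contact_force": force on the tool from outside, world axes, zero at the start; "torque": the same for the moment, N m; "finger_gap": finger opening in m.
Only numpy, scipy, OpenCV 4.12 (cv2) and the standard library are available. Lean on these libraries where they do the work, as an engineer would, in place of code of your own. Each camera call takes 0.05 s, during which the arm holds its last target. There are 200 camera calls.

## Working session

There is one attempt and no reset: what is moved stays moved. The work goes in short steps, Python scripts to look and compute and a tool call to move; the robot and the scene stay as the last step left them, time stands still between calls to the robot, and variables do not carry over. Pictures are saved under pics/ and viewed, about 8 in all and at most 12, crops included, and the job is handed in when it is done.

Besides the shell and the picture viewer there is one more tool, called after "Call:" as name([rows], argument=value, ...), one row to a line, values as JSON. apply_moves: Moves the arm, as the interface text tells. Its arguments: {"type":"object","properties":{"commands":{"type":"array"},"grip_force":{"type":"number"}},"required":["commands"]}

```bash
mkdir -p pics; ls; cat > h.py <<'E'
import numpy as np, cv2
from station import arm
from scipy.spatial.transform import Rotation as R
def cloud(name, save=None):
    info=arm.camera_info(name); im,d=arm.capture(name)
    if save: cv2.imwrite(save,im)
    K=np.array(info["mtx"],float); k1=info["k1"]; T=np.linalg.inv(np.array(info["camera_from_world"]))
    v,u=np.mgrid[0:480,0:640].astype(np.float64)
    p=np.stack([u.ravel(),v.ravel()],1)[:,None]
    n=cv2.undistortPoints(p,K,np.array([k1,0,0,0,0.])).reshape(480,640,2)
    c=np.stack([n[...,0]*d,-n[...,1]*d,-d,np.ones_like(d)],-1)
    w=(c@T.T)[...,:3]; w[d==0]=np.nan
    return im,w
E
python3 - <<'E'
from h import *
print(arm.sense())
for c in ("scene","top"):
    im,w=cloud(c,f"pics/{c}0.png"); np.save(f"{c}.npy",w)
    for l in ("demo","demo_lid","demo_press","bolt_knob","small","catch","pull","doorknob","carton"):
        for r in arm.search_frame(c,l)[:2]:
            u,v=[int(round(t)) for t in r["position"]]
            print(c,l,round(r["p"],2),u,v,w[v,u].round(3))
E
```

```text
pics
{'time_s': 0.0, 'qpos': array([-1.17421195,  0.68999703, -0.19448203,  1.56633678,  0.15728764,
        0.90251515, -0.21511763]), 'dq': array([-0.00108791,  0.00129004,  0.00028021, -0.00119027,  0.00028712,
       -0.00047096, -0.00159116]), 'joint_torque': array([ 1.28542357e-03, -5.27565801e+01, -1.26609385e+00, -1.53424805e+01,
       -5.24918328e-02,  6.54389980e-03,  1.54914937e-04]), 'eef_pos': array([0.22163408, 0.5837008 , 0.23790302]), 'ee_rot': array([ 8.23057169e-01,  5.67957766e-01, -7.24582901e-04,  5.89305908e-04]), 'contact_force': array([-0.53846396, -0.20644869,  0.08798672]), 'torque': array([ 0.01088466, -0.04748174, -0.05623593]), 'finger_gap': 0.08805360558856984}
scene demo 0.97 326 190 [0.537 0.176 0.061]
scene demo_press 0.57 333 177 [0.536 0.219 0.068]
scene bolt_knob 0.64 317 210 [0.554 0.095 0.086]
scene small 0.69 271 294 [ 0.563 -0.159  0.066]
scene catch 0.65 318 212 [0.56  0.089 0.088]
scene catch 0.23 297 191 [0.476 0.127 0.078]
scene pull 0.86 192 389 [ 0.504 -0.436  0.006]
scene pull 0.39 361 297 [ 0.767 -0.087  0.118]
scene doorknob 0.61 321 120 [0.408 0.391 0.062]
scene doorknob 0.23 371 298 [ 0.791 -0.089  0.141]
scene carton 0.73 388 130 [0.593 0.459 0.047]
top demo 0.83 238 269 [0.519 0.183 0.068]
top demo_lid 0.57 226 264 [0.53 0.21 0.07]
top demo_press 0.84 224 260 [0.54  0.215 0.068]
top bolt_knob 0.46 258 288 [0.476 0.137 0.077]
top bolt_knob 0.23 388 256 [ 0.547 -0.151  0.068]
top small 0.75 387 254 [ 0.551 -0.149  0.073]
top catch 0.67 335 182 [ 0.728 -0.036  0.041]
top catch 0.48 277 255 [0.548 0.095 0.087]
top pull 0.83 506 278 [ 0.504 -0.433  0.008]
top doorknob 0.79 131 332 [0.382 0.413 0.066]
top doorknob 0.16 347 148 [ 0.786 -0.061  0.11 ]
top carton 0.73 114 248 [0.571 0.468 0.05 ]
```

```bash
python3 - <<'E'
from h import *
a=cv2.imread("pics/top0.png")[160:360,90:450]; a=cv2.resize(a,(800,444),interpolation=cv2.INTER_CUBIC); cv2.imwrite("pics/topc.png",a)
a=cv2.imread("pics/scene0.png"); cv2.imwrite("pics/scenec.png",cv2.resize(a[90:330,190:510],(800,600),interpolation=cv2.INTER_CUBIC))
E
```

```text
(no output)
```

View pics/topc.png

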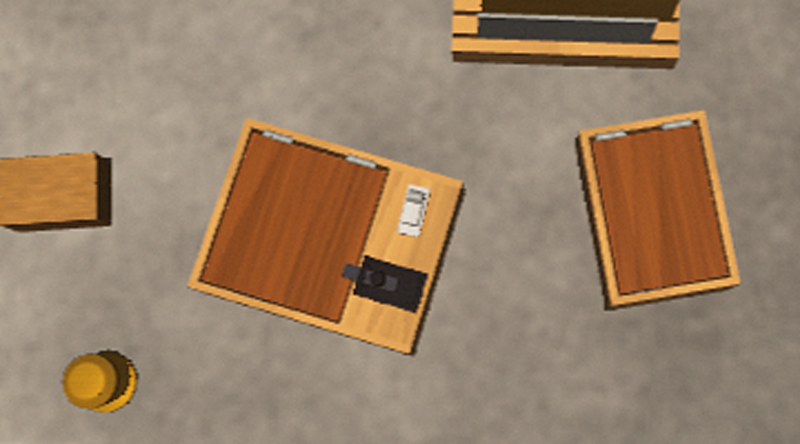

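View pics/scenec.png

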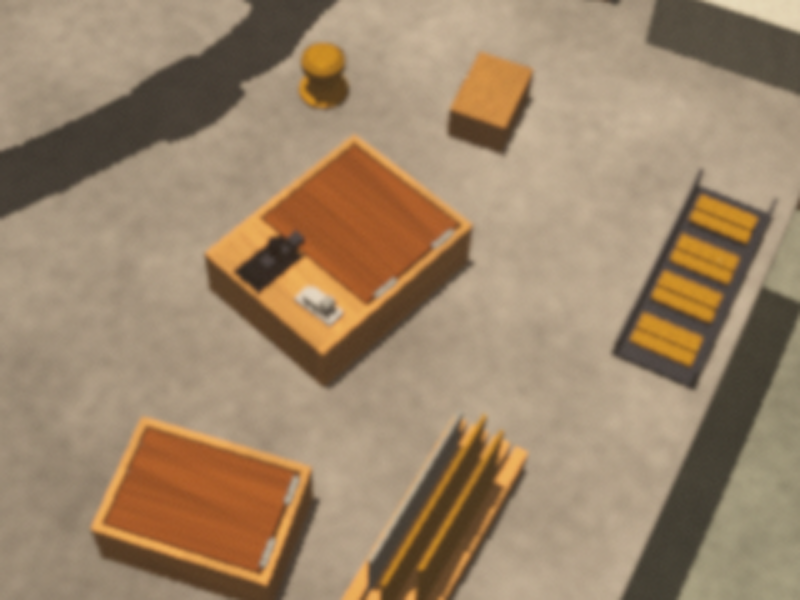

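Top view: the bolt box (corners in the crop about (250,120), (463,183), (412,354), (190,287)), with the black knob at about (377,278) and the catch at (411,210). The narrow box is to the right, and the doorknob and carton are to the left. Next I'll fit the box pose.

```bash
cat > fit.py <<'E'
from h import *
def fit(w,c0=(0.52,0.18)):
    z=w[...,2]; near=np.hypot(w[...,0]-c0[0],w[...,1]-c0[1])<0.17
    P=w[near&(z>0.06)&(z<0.08)]
    (cx,cy),s,a=cv2.minAreaRect((P[:,:2]*1000).astype(np.float32))
    K=w[near&(z>0.088)]
    return np.array([cx,cy])/1000,s,a,np.median(P[:,2]),K
E
python3 - <<'E'
from fit import *
for c in("top","scene"):
    w=np.load(c+".npy"); ctr,s,a,zt,K=fit(w); print(c,ctr,s,a,zt)
    yaw=np.deg2rad(a if s[0]<s[1] else a-90); print("yaw",np.rad2deg(yaw))
    Rm=np.array([[np.cos(yaw),-np.sin(yaw)],[np.sin(yaw),np.cos(yaw)]])
    L=(K[:,:2]-ctr)@Rm
    i=(abs(L[:,0])<.09)&(abs(L[:,1])<.115)
    for l,k in zip(L[i],K[i]): print((l*1000).round(),k.round(3))
    print("press",ctr+Rm@[-0.045,0.035])
E
```

```text
top [0.52864709 0.18601566] (230.910400390625, 180.29100036621094) 73.08605194091797 0.07066078097506034
yaw -16.91394805908203
[ 64. -71.] [0.569 0.1   0.091]
[ 61. -72.] [0.566 0.099 0.096]
[ 61. -74.] [0.566 0.097 0.098]
[ 63. -76.] [0.567 0.095 0.092]
[ 64. -78.] [0.567 0.093 0.089]
[ 64. -80.] [0.567 0.091 0.09 ]
[ 59. -70.] [0.565 0.102 0.09 ]
[ 59. -73.] [0.564 0.099 0.095]
[ 60. -74.] [0.565 0.097 0.092]
[ 60. -77.] [0.563 0.095 0.098]
[ 61. -79.] [0.564 0.093 0.093]
[ 61. -81.] [0.564 0.09  0.096]
[ 62. -83.] [0.564 0.088 0.094]
[ 56. -71.] [0.562 0.102 0.094]
[ 57. -74.] [0.562 0.099 0.096]
[ 57. -76.] [0.561 0.097 0.097]
[ 58. -78.] [0.562 0.095 0.095]
[ 59. -80.] [0.562 0.093 0.094]
[ 59. -82.] [0.561 0.09  0.1  ]
[ 54. -69.] [0.56  0.104 0.089]
[ 54. -72.] [0.56  0.102 0.093]
[ 55. -74.] [0.56  0.099 0.092]
[ 56. -76.] [0.56  0.097 0.093]
[ 56. -78.] [0.56  0.095 0.093]
[ 56. -81.] [0.559 0.093 0.097]
[ 58. -82.] [0.56  0.091 0.091]
[ 59. -84.] [0.56  0.089 0.089]
[ 53. -72.] [0.558 0.102 0.089]
[ 53. -74.] [0.558 0.099 0.092]
[ 54. -76.] [0.558 0.097 0.091]
[ 55. -78.] 
[... 3638 characters left out ...]
 61. -73.] [0.567 0.097 0.097]
[ 60. -68.] [0.568 0.102 0.09 ]
[ 56. -79.] [0.561 0.093 0.093]
[ 59. -78.] [0.563 0.093 0.094]
[ 61. -76.] [0.566 0.095 0.094]
[ 62. -74.] [0.568 0.096 0.094]
[ 66. -74.] [0.571 0.095 0.097]
[ 58. -84.] [0.561 0.088 0.095]
[ 62. -81.] [0.565 0.09  0.096]
[ 63. -79.] [0.567 0.091 0.095]
[ 66. -78.] [0.57  0.091 0.097]
[ 66. -74.] [0.571 0.095 0.093]
[ 55. -85.] [0.558 0.087 0.089]
[ 57. -83.] [0.56  0.089 0.088]
[ 59. -82.] [0.562 0.09  0.089]
[ 63. -81.] [0.566 0.089 0.093]
[ 59. -85.] [0.561 0.086 0.089]
[ 61. -84.] [0.564 0.087 0.089]
[ 65. -84.] [0.568 0.085 0.094]
[ 66. -81.] [0.569 0.088 0.091]
[ 65. -84.] [0.568 0.085 0.089]
press [0.49734963 0.23173295]
```

Call:
apply_moves([
  {"gripper": 1,"x": 0,"y": 0.2,"z": 0,"roll": -0.56},
  {"gripper": 1,"x": -0.5,"y": 0.6,"z": 0,"roll": 0},
  {"gripper": 1,"x": -0.55,"y": 0.7,"z": 0,"roll": 0},
  {"gripper": 1,"x": -0.55,"y": 0.7,"z": 0,"roll": 0},
  {"gripper": 1,"x": -0.55,"y": 0.7,"z": 0,"roll": 0},
  {"gripper": 1,"x": -0.55,"y": 0.7,"z": 0,"roll": 0},
  {"gripper": 1,"x": -0.55,"y": 0.7,"z": 0,"roll": 0},
  {"gripper": 1,"x": -0.55,"y": 0.7,"z": 0,"roll": 0},
], grip_force=20)

```text
time_s: 1.8
eef_pos: [0.3696, 0.3808, 0.2378]
ee_rot: [0.799, 0.601, 0.001, -0.004]
contact_force: [0.7, 0.2, -0.0]
finger_gap: 0.0267
```

```bash
cat > s.py <<'E'
from h import *
import sys
C=np.array([0.5293,0.1855]); yaw=np.deg2rad(-17.0)
ex=np.array([np.cos(yaw),np.sin(yaw)]); ey=np.array([-ex[1],ex[0]])
def st():
    s=arm.sense(); p=s["eef_pos"]; M=R.from_quat(s["ee_rot"]).as_matrix(); d=p[:2]-C
    print("t",round(s["time_s"],2),"p",p.round(4),"box",(np.array([d@ex,d@ey])*1000).round(1),"toolx_deg",np.degrees(np.arctan2(M[1,0],M[0,0])).round(2),"zax",M[:,2].round(3),"F",np.array(s["contact_force"]).round(2),"gap",round(s["finger_gap"],4),"q",s["qpos"].round(2))
if __name__=="__main__": st()
E
python3 s.py; python3 -c "from station import arm;print(arm.hold_point_z)"
```

```text
t 1.8 p [0.3696 0.3808 0.2378] box [-209.8  140.1] toolx_deg 73.94 zax [-0.002  0.007 -1.   ] F [ 0.72  0.24 -0.03] gap 0.0267 q [-0.72  0.57 -0.26  1.85  0.2   0.74  0.21]
0.0187
```

Call:
apply_moves([
  {"gripper": 1,"x": -0.55,"y": 0.65,"z": 0,"roll": 0.13},
  {"gripper": 1,"x": -0.55,"y": 0.65,"z": 0,"roll": 0},
  {"gripper": 1,"x": -0.55,"y": 0.65,"z": 0,"roll": 0},
  {"gripper": 1,"x": -0.55,"y": 0.65,"z": 0.2,"roll": 0},
  {"gripper": 1,"x": -0.55,"y": 0.65,"z": 0.4,"roll": 0},
  {"gripper": 1,"x": -0.55,"y": 0.65,"z": 0.4,"roll": 0},
  {"gripper": 1,"x": -0.4,"y": 0.4,"z": 0.4,"roll": 0},
  {"gripper": 1,"x": 0,"y": 0,"z": 0,"roll": 0},
])

```text
time_s: 2.6
eef_pos: [0.5009, 0.1763, 0.1802]
ee_rot: [0.807, 0.591, 0.004, -0.001]
contact_force: [-0.5, -0.7, -0.5]
finger_gap: 0.0005
```

```bash
cat >> s.py <<'E'
    n=sys.argv[1:] and sys.argv[1]
    if n:
        im,w=cloud("wrist",f"pics/{n}.png"); np.save("wrist.npy",w)
        for l in("bolt_knob","demo_press"):
            for r in arm.search_frame("wrist",l)[:2]:
                u,v=[int(round(t)) for t in r["position"]]; q=w[v,u]; d=q[:2]-C
                print(l,round(r["p"],2),u,v,q.round(3),"box",(np.array([d@ex,d@ey])*1000).round(1))
        D=w[...,:2]-C; lx=D@ex; ly=D@ey
        m=(abs(lx+.03)<.03)&(ly<-.04)&(ly>-.115)&(w[...,2]>0.095)&(w[...,2]<0.112)
        if m.any(): print("knob top box",np.median(lx[m])*1000,np.median(ly[m])*1000,"range",ly[m].min(),ly[m].max(),m.sum())
E
python3 s.py w1
```

```text
File "s.py", line 9
    n=sys.argv[1:] and sys.argv[1]
IndentationError: unexpected indent
```

```bash
sed -i 's/^if __name__=="__main__": st()/if __name__=="__main__":\n    st()/' s.py; python3 s.py w1
```

```text
t 2.6 p [0.5009 0.1763 0.1802] box [-24.5 -17.1] toolx_deg 72.43 zax [ 0.005  0.007 -1.   ] F [-0.54 -0.69 -0.48] gap 0.0005 q [-0.27  0.65 -0.25  1.91  0.26  0.6   0.58]
bolt_knob 0.64 258 235 [0.482 0.137 0.09 ] box [-31.2 -60.1]
demo_press 0.7 389 223 [0.508 0.234 0.069] box [-34.3  39.9]
demo_press 0.29 549 19 [0.399 0.393 0.045] box [-185.7  160.5]
knob top box -29.52308042944285 -65.5110665582512 range -0.07312000404077425 -0.05945983139189126 346
```

View pics/w1.png

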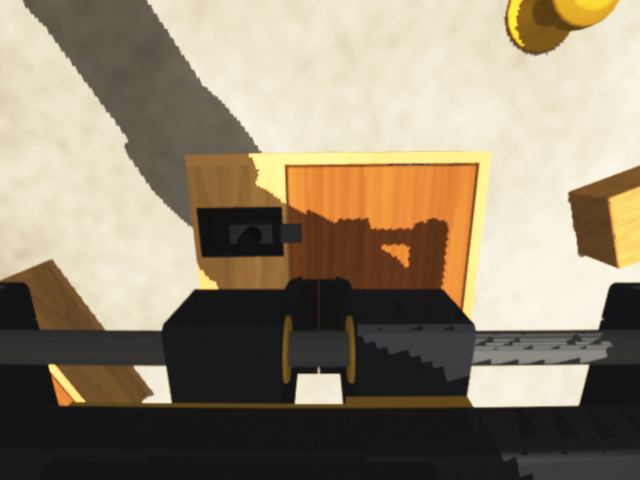

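The wrist view shows the knob at about (252,237), which agrees with the earlier fit at box (-30,-66). The fingers are over the lid with room beside the knob, so I'll descend.

Call:
apply_moves([
  {"gripper": 1,"x": 0,"y": -0.12,"z": 0.4,"roll": -0.1},
  {"gripper": 1,"x": 0,"y": 0,"z": 0.45,"roll": 0},
  {"gripper": 1,"x": 0,"y": 0,"z": 0.45,"roll": 0},
  {"gripper": 1,"x": 0,"y": 0,"z": 0.4,"roll": 0},
  {"gripper": 1,"x": 0,"y": 0,"z": 0.3,"roll": 0},
  {"gripper": 1,"x": 0,"y": 0,"z": 0.15,"roll": 0},
  {"gripper": 1,"x": 0,"y": 0,"z": 0,"roll": 0},
  {"gripper": 1,"x": 0,"y": 0,"z": 0,"roll": 0},
])

```text
time_s: 3.55
eef_pos: [0.4956, 0.2031, 0.1011]
ee_rot: [0.795, 0.607, 0.016, -0.005]
contact_force: [-0.8, 0.4, 0.7]
finger_gap: 0.0008
```

```bash
python3 s.py
```

```text
t 3.55 p [0.4956 0.2031 0.1011] box [-37.4   7. ] toolx_deg 74.76 zax [ 0.019  0.028 -0.999] F [-0.84  0.36  0.67] gap 0.0008 q [-0.35  0.78 -0.19  1.98  0.32  0.38  0.52]
```

Call:
apply_moves([
  {"gripper": 1,"x": -0.15,"y": 0.1,"z": 0.08,"roll": 0.15},
  {"gripper": 1,"x": -0.15,"y": 0.08,"z": 0.08,"roll": 0.1},
  {"gripper": 1,"x": -0.15,"y": 0,"z": 0.08,"roll": 0},
  {"gripper": 1,"x": -0.1,"y": 0,"z": 0.03,"roll": 0},
  {"gripper": 1,"x": 0,"y": 0,"z": 0,"roll": 0},
  {"gripper": 1,"x": 0,"y": 0,"z": 0,"roll": 0},
  {"gripper": 1,"x": 0,"y": 0,"z": 0,"roll": 0},
  {"gripper": 1,"x": 0,"y": 0,"z": 0,"roll": 0},
])

```text
time_s: 4.35
eef_pos: [0.4978, 0.1775, 0.0905]
ee_rot: [0.805, 0.593, 0.017, -0.005]
contact_force: [0.8, 1.4, 0.9]
finger_gap: 0.0006
```

```bash
python3 s.py
```

```text
t 4.35 p [0.4978 0.1775 0.0905] box [-27.7 -16.9] toolx_deg 72.74 zax [ 0.022  0.029 -0.999] F [0.77 1.43 0.86] gap 0.0006 q [-0.31  0.8  -0.17  2.    0.33  0.33  0.53]
```

Call:
apply_moves([
  {"gripper": 1,"x": -0.15,"y": -0.04,"z": -0.01,"roll": 0},
  {"gripper": 1,"x": -0.15,"y": 0,"z": -0.01,"roll": 0},
  {"gripper": 1,"x": -0.15,"y": 0,"z": 0,"roll": 0},
  {"gripper": 1,"x": -0.15,"y": 0,"z": 0,"roll": 0},
  {"gripper": 1,"x": -0.15,"y": 0,"z": 0,"roll": 0},
  {"gripper": 1,"x": -0.15,"y": 0,"z": 0,"roll": 0},
  {"gripper": 1,"x": -0.1,"y": 0,"z": 0,"roll": 0},
  {"gripper": 1,"x": -0.1,"y": 0,"z": 0,"roll": 0},
])

```text
time_s: 5.15
eef_pos: [0.4828, 0.1351, 0.0903]
ee_rot: [0.804, 0.594, 0.02, -0.006]
contact_force: [-0.2, 1.1, 2.0]
finger_gap: 0.0003
```

```bash
python3 s.py
```

```text
t 5.15 p [0.4828 0.1351 0.0903] box [-29.7 -61.8] toolx_deg 72.88 zax [ 0.025  0.033 -0.999] F [-0.19  1.08  1.99] gap 0.0003 q [-0.25  0.78 -0.16  2.08  0.36  0.27  0.56]
```

Call:
apply_moves([
  {"gripper": 1,"x": -0.08,"y": 0,"z": 0,"roll": 0},
  {"gripper": 1,"x": -0.08,"y": 0,"z": 0,"roll": 0},
  {"gripper": 1,"x": -0.06,"y": 0,"z": 0,"roll": 0},
  {"gripper": 1,"x": -0.06,"y": 0,"z": 0,"roll": 0},
  {"gripper": 1,"x": 0,"y": 0,"z": 0,"roll": 0},
  {"gripper": 1,"x": 0,"y": 0,"z": 0,"roll": 0},
  {"gripper": 1,"x": 0,"y": 0,"z": 0,"roll": 0},
  {"gripper": 1,"x": 0,"y": 0,"z": 0,"roll": 0},
])

```text
time_s: 5.95
eef_pos: [0.4804, 0.1267, 0.0903]
ee_rot: [0.803, 0.595, 0.023, -0.007]
contact_force: [0.4, 2.2, 1.3]
finger_gap: 0.0007
```

```bash
python3 s.py w2
```

```text
t 5.95 p [0.4804 0.1267 0.0903] box [-29.6 -70.5] toolx_deg 73.05 zax [ 0.028  0.038 -0.999] F [0.37 2.18 1.29] gap 0.0007 q [-0.23  0.78 -0.16  2.1   0.37  0.25  0.57]
bolt_knob 0.96 286 276 [0.471 0.113 0.078] box [-34.3 -86.3]
demo_press 0.71 515 254 [0.501 0.233 0.069] box [-41.1  37.6]
knob top box -37.50715256349995 -70.97859897208501 range -0.09535407510135734 -0.05649239491330547 1129
```

View pics/w2.png

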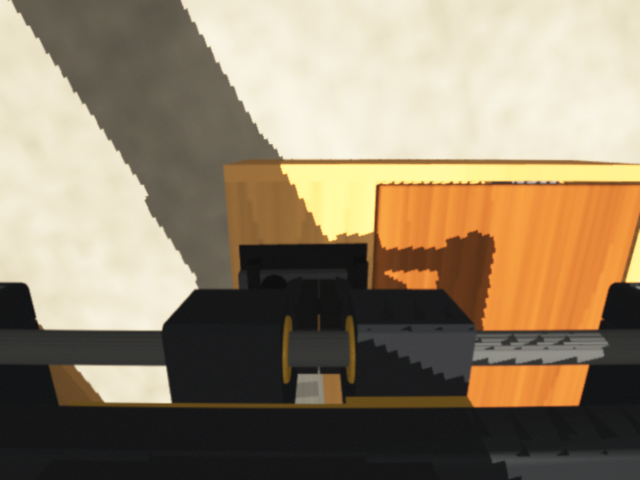

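The bolt has slid: the knob is at about (273,282) and the bar end at x≈352, left of the lid edge at 377. I'll keep pushing until it hits the stop.

Call:
apply_moves([
  {"gripper": 1,"x": -0.06,"y": 0,"z": 0,"roll": 0},
  {"gripper": 1,"x": -0.06,"y": 0,"z": 0,"roll": 0},
  {"gripper": 1,"x": -0.06,"y": 0,"z": 0,"roll": 0},
  {"gripper": 1,"x": -0.06,"y": 0,"z": 0,"roll": 0},
  {"gripper": 1,"x": -0.06,"y": 0,"z": 0,"roll": 0},
  {"gripper": 1,"x": -0.06,"y": 0,"z": 0,"roll": 0},
  {"gripper": 1,"x": -0.06,"y": 0,"z": 0,"roll": 0},
  {"gripper": 1,"x": -0.06,"y": 0,"z": 0,"roll": 0},
])

```text
time_s: 6.9
eef_pos: [0.4803, 0.1268, 0.0909]
ee_rot: [0.798, 0.601, 0.038, -0.014]
contact_force: [-0.0, 6.2, 1.0]
finger_gap: 0.0003
```

```bash
python3 s.py
```

```text
t 6.9 p [0.4803 0.1268 0.0909] box [-29.7 -70.5] toolx_deg 74.03 zax [ 0.044  0.067 -0.997] F [-0.03  6.16  1.02] gap 0.0003 q [-0.21  0.77 -0.18  2.12  0.38  0.21  0.59]
```

Call:
apply_moves([
  {"gripper": 1,"x": 0.3,"y": 0,"z": 0,"roll": 0.1},
  {"gripper": 1,"x": 0.35,"y": -0.05,"z": -0.1,"roll": 0.05},
  {"gripper": 1,"x": 0.4,"y": -0.1,"z": -0.1,"roll": 0},
  {"gripper": 1,"x": 0.45,"y": -0.1,"z": 0,"roll": 0},
  {"gripper": 1,"x": 0.45,"y": -0.1,"z": 0,"roll": 0},
  {"gripper": 1,"x": 0.4,"y": 0,"z": 0,"roll": 0},
  {"gripper": 1,"x": 0.2,"y": 0,"z": 0,"roll": 0},
  {"gripper": 1,"x": 0,"y": 0,"z": 0,"roll": 0},
])

```text
time_s: 7.7
eef_pos: [0.4953, 0.2348, 0.1081]
ee_rot: [0.804, 0.593, 0.035, -0.013]
contact_force: [0.4, -0.1, 0.5]
finger_gap: 0.0005
```

```bash
python3 s.py w3
```

```text
t 7.7 p [0.4953 0.2348 0.1081] box [-46.9  37.2] toolx_deg 72.88 zax [ 0.04   0.063 -0.997] F [ 0.41 -0.06  0.46] gap 0.0005 q [-0.39  0.77 -0.19  1.97  0.29  0.36  0.48]
bolt_knob 0.56 97 312 [0.48  0.112 0.078] box [-25.7 -85.1]
demo_press 0.85 310 249 [0.485 0.236 0.069] box [-57.1  35.2]
knob top box -32.847884590714784 -89.28915127567834 range -0.09828086102994453 -0.08466993804932882 523
```

View pics/w3.png

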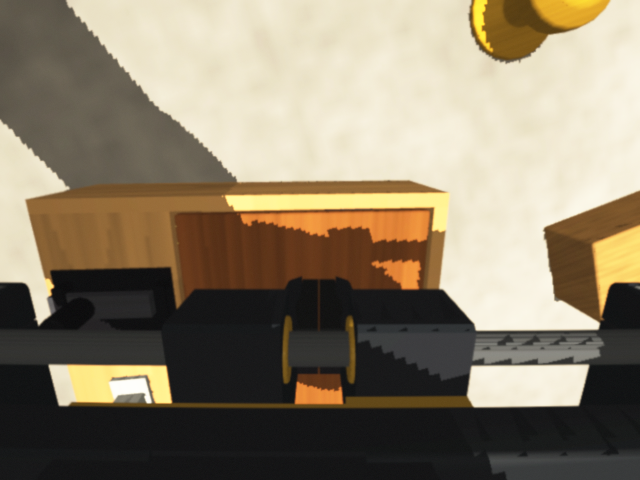

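The view shows the lid clear and the knob at far left, about (80,312). The wrist-depth range suggests 25 mm of travel, so I'll cross-check with the fixed cameras.

```bash
cat > k.py <<'E'
from s import *
def knob(w):
    D=w[...,:2]-C; lx=D@ex; ly=D@ey
    m=(abs(lx+.03)<.02)&(ly<-.04)&(ly>-.112)&(w[...,2]>0.098)&(w[...,2]<0.112)
    return (lx[m].mean()*1e3,ly[m].mean()*1e3,ly[m].min()*1e3,ly[m].max()*1e3,m.sum()) if m.any() else None
for c in("top","scene"):
    print(c,"before",knob(np.load(c+".npy")))
    im,w=cloud(c,f"pics/{c}1.png"); print(c,"after",knob(w))
print("wrist",knob(np.load("wrist.npy")))
E
python3 k.py
```

```text
top before (np.float64(-30.871439485325833), np.float64(-66.26582180889953), np.float64(-72.43604308169618), np.float64(-60.09981252212496), np.int64(35))
top after (np.float64(-31.002779519429115), np.float64(-92.17182210532158), np.float64(-98.87344430427771), np.float64(-84.88837323593506), np.int64(33))
scene before (np.float64(-28.533762220120032), np.float64(-67.23344670180006), np.float64(-72.84534242286867), np.float64(-60.57404377652628), np.int64(21))
scene after (np.float64(-27.40714557454535), np.float64(-93.47110622093439), np.float64(-100.51224376045563), np.float64(-86.26086754357216), np.int64(23))
wrist (np.float64(-32.88910174911526), np.float64(-90.32886834217308), np.float64(-98.28086102994453), np.float64(-84.66993804932882), np.int64(401))
```

Both fixed cameras agree on about 26 mm of travel, so the bolt is off the lid but may not be at its stop. I'll go back and push harder, slightly higher up the knob.

Call:
apply_moves([
  {"gripper": 1,"x": -0.3,"y": 0.1,"z": 0,"roll": 0},
  {"gripper": 1,"x": -0.4,"y": 0.1,"z": 0,"roll": 0},
  {"gripper": 1,"x": -0.45,"y": 0.1,"z": 0.05,"roll": 0},
  {"gripper": 1,"x": -0.45,"y": 0.1,"z": 0.05,"roll": 0},
  {"gripper": 1,"x": -0.4,"y": 0,"z": 0.05,"roll": 0},
  {"gripper": 1,"x": -0.25,"y": 0,"z": 0.05,"roll": 0},
  {"gripper": 1,"x": 0,"y": 0,"z": 0,"roll": 0},
  {"gripper": 1,"x": 0,"y": 0,"z": 0,"roll": 0},
])

```text
time_s: 8.75
eef_pos: [0.4815, 0.1267, 0.0926]
ee_rot: [0.808, 0.588, 0.031, -0.012]
contact_force: [-0.4, 0.0, 0.3]
finger_gap: 0.0006
```

```bash
python3 s.py
```

```text
t 8.75 p [0.4815 0.1267 0.0926] box [-28.5 -70.2] toolx_deg 72.13 zax [ 0.037  0.055 -0.998] F [-0.39  0.02  0.32] gap 0.0006 q [-0.22  0.77 -0.17  2.11  0.36  0.23  0.57]
```

Call:
apply_moves([
  {"gripper": 1,"x": -0.08,"y": 0,"z": 0,"roll": 0},
  {"gripper": 1,"x": -0.1,"y": 0,"z": 0,"roll": 0},
  {"gripper": 1,"x": -0.12,"y": 0,"z": 0,"roll": 0},
  {"gripper": 1,"x": -0.15,"y": 0,"z": 0,"roll": 0},
  {"gripper": 1,"x": -0.15,"y": 0,"z": 0,"roll": 0},
  {"gripper": 1,"x": -0.15,"y": 0,"z": 0,"roll": 0},
  {"gripper": 1,"x": -0.15,"y": 0,"z": 0,"roll": 0},
  {"gripper": 1,"x": -0.15,"y": 0,"z": 0,"roll": 0},
])

```text
time_s: 9.55
eef_pos: [0.4812, 0.1264, 0.0936]
ee_rot: [0.795, 0.603, 0.061, -0.024]
contact_force: [0.9, 10.1, 0.2]
finger_gap: 0.0
```

```bash
python3 s.py; python3 k.py
```

```text
t 9.55 p [0.4812 0.1264 0.0936] box [-28.8 -70.6] toolx_deg 74.54 zax [ 0.068  0.112 -0.991] F [ 0.95 10.08  0.21] gap 0.0 q [-0.17  0.77 -0.2   2.15  0.39  0.15  0.61]
top before (np.float64(-30.871439485325833), np.float64(-66.26582180889953), np.float64(-72.43604308169618), np.float64(-60.09981252212496), np.int64(35))
top after None
scene before (np.float64(-28.533762220120032), np.float64(-67.23344670180006), np.float64(-72.84534242286867), np.float64(-60.57404377652628), np.int64(21))
scene after (np.float64(-22.8183365321596), np.float64(-82.63365341024321), np.float64(-100.82816576042842), np.float64(-57.562440847525515), np.int64(59))
wrist (np.float64(-32.88910174911526), np.float64(-90.32886834217308), np.float64(-98.28086102994453), np.float64(-84.66993804932882), np.int64(401))
```

10 N moves nothing further, so this is a hard stop of some kind. I'll back off and look at the bolt unobstructed.

Call:
apply_moves([
  {"gripper": 1,"x": 0.3,"y": 0,"z": 0,"roll": 0.2},
  {"gripper": 1,"x": 0.5,"y": -0.1,"z": -0.3,"roll": 0.1},
  {"gripper": 1,"x": 0.5,"y": -0.2,"z": -0.5,"roll": 0},
  {"gripper": 1,"x": 0.3,"y": -0.3,"z": -0.6,"roll": 0},
  {"gripper": 1,"x": 0.2,"y": -0.3,"z": -0.6,"roll": 0},
  {"gripper": 1,"x": 0,"y": -0.3,"z": -0.5,"roll": 0},
  {"gripper": 1,"x": 0,"y": 0,"z": -0.2,"roll": 0},
  {"gripper": 1,"x": 0,"y": 0,"z": 0,"roll": 0},
])

```text
time_s: 10.45
eef_pos: [0.4481, 0.2084, 0.2135]
ee_rot: [0.805, 0.59, 0.062, -0.027]
contact_force: [-0.4, 0.0, 0.4]
finger_gap: 0.0005
```

```bash
python3 s.py w4; python3 k.py | grep after; python3 - <<'E'
from s import *
w=np.load("wrist.npy"); D=w[...,:2]-C; lx=D@ex; ly=D@ey
for y in range(-112,-20,4):
    o=[]
    for x in range(-54,-8,5):
        m=(abs(lx*1e3-x)<2.5)&(abs(ly*1e3-y)<2); o.append("%4d"%(np.median(w[...,2][m])*1e3) if m.sum()>2 else "   .")
    print(y,*o)
im=cv2.imread("pics/w4.png"); m=(abs(lx+.03)<.05)&(ly<-.02)&(ly>-.12)&(w[...,2]>.05)
v,u=np.where(m); a=im[max(v.min()-15,0):v.max()+15,max(u.min()-15,0):u.max()+30]
k=min(800/a.shape[1],600/a.shape[0]); cv2.imwrite("pics/w4c.png",cv2.resize(a,None,fx=k,fy=k)); print(u.min(),v.min(),k)
E
```

```text
t 10.45 p [0.4481 0.2084 0.2135] box [-84.3  -1.8] toolx_deg 72.61 zax [ 0.068  0.116 -0.991] F [-0.38  0.04  0.35] gap 0.0005 q [-0.27  0.54 -0.33  2.08  0.24  0.44  0.52]
bolt_knob 0.82 211 288 [0.477 0.119 0.079] box [-30.7 -79.5]
demo_press 0.64 339 255 [0.49  0.235 0.07 ] box [-52.2  36.3]
knob top box -34.75890835604262 -96.09680350502114 range -0.09843999347199049 -0.09261630056303985 29
top after (np.float64(-31.041310698624063), np.float64(-92.23200637023538), np.float64(-98.86179254646383), np.float64(-85.6270856469535), np.int64(33))
scene after (np.float64(-28.103276598208403), np.float64(-93.48568930534329), np.float64(-99.64587380537927), np.float64(-85.90665804294713), np.int64(23))
-112   69   69   70   69   69   69   69   69   69   69
-108   69   70   71   71   77   78   78   70   71    .
-104   69   70   71   79   80   80   80    .    .    .
-100   69   70   70   75   79   79    .    .    .    .
-96   69   70   71   71   84    .    .    .    .    .
-92   69   70   71   71   80    .    .    .    .    .
-88   70   70   71   71   78   77    .    .    .    .
-84   70   
[... 177 characters left out ...]
77   78    .    .    .    .
-68   69   70   71   71   77   78    .    .    .    .
-64   69   70   71   71   77   78    .    .    .    .
-60   69   70   71   71   76   77    .    .    .    .
-56   69   70   71   71   74   77   71    .    .    .
-52   69   70   71   75   72   72   71    .    .    .
-48   69   70   71   80   81   80    .    .    .    .
-44   69   69   70   70   70   70   70    .    .    .
-40   66   68   66   67   68   68   65   52    .   41
-36   69   69   69   69   69   69   69    .    .    .
-32   69   70   69   69   69   70   69    .    .    .
-28   69   70   69   70   69   70   69    .    .    .
-24   69   69   70   69   69   69   70    .    .    .
58 229 2.926829268292683
```

View pics/w4c.png

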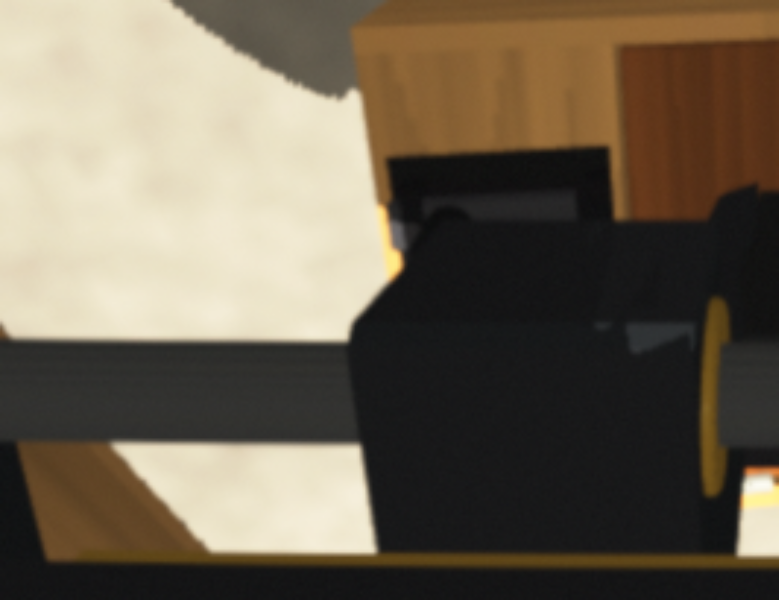

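```bash
python3 - <<'E'
from s import *
rows=[]
for c in("top","scene"):
    i=arm.camera_info(c); T=np.array(i["camera_from_world"]); K=np.array(i["mtx"])
    for z in(0.0785,0.1035):
        X,Y=np.meshgrid(np.arange(-60,0,.5),np.arange(-118,-10,.5),indexing="ij")
        W=C+X[...,None]/1e3*ex+Y[...,None]/1e3*ey
        P=np.c_[W.reshape(-1,2),np.full(X.size,z),np.ones(X.size)]@T.T
        P=P[:,:3]*[1,-1,-1]
        uv=cv2.projectPoints(P,np.zeros(3),np.zeros(3),K,np.array([i["k1"],0,0,0]))[0].reshape(*X.shape,2).astype(np.float32)
        rows.append(np.hstack([cv2.remap(cv2.imread(f"pics/{c}{n}.png"),uv[...,0],uv[...,1],cv2.INTER_LINEAR) for n in(0,1)]))
        if z<.08:
            for n in(0,1):
                g=rows[-1][:,n*216:(n+1)*216].mean(2)[56:66].mean(0); print(c,n,[(y,int(g[(y+118)*2])) for y in range(-64,-16,2)])
cv2.imwrite("pics/rect.png",cv2.resize(np.vstack(rows),None,fx=1.25,fy=1.25)) 
E
```

```text
top 0 [(-64, 39), (-62, 38), (-60, 37), (-58, 35), (-56, 45), (-54, 60), (-52, 61), (-50, 45), (-48, 36), (-46, 36), (-44, 51), (-42, 65), (-40, 69), (-38, 69), (-36, 68), (-34, 68), (-32, 67), (-30, 70), (-28, 80), (-26, 85), (-24, 83), (-22, 84), (-20, 84), (-18, 81)]
top 1 [(-64, 32), (-62, 31), (-60, 33), (-58, 33), (-56, 30), (-54, 27), (-52, 23), (-50, 21), (-48, 20), (-46, 22), (-44, 44), (-42, 59), (-40, 49), (-38, 42), (-36, 42), (-34, 42), (-32, 40), (-30, 41), (-28, 39), (-26, 36), (-24, 37), (-22, 37), (-20, 38), (-18, 37)]
scene 0 [(-64, 37), (-62, 39), (-60, 42), (-58, 47), (-56, 52), (-54, 54), (-52, 53), (-50, 50), (-48, 49), (-46, 54), (-44, 61), (-42, 67), (-40, 72), (-38, 74), (-36, 75), (-34, 76), (-32, 79), (-30, 83), (-28, 88), (-26, 90), (-24, 91), (-22, 92), (-20, 92), (-18, 92)]
scene 1 [(-64, 40), (-62, 40), (-60, 40), (-58, 39), (-56, 37), (-54, 36), (-52, 34), (-50, 34), (-48, 36), (-46, 38), (-44, 42), (-42, 46), (-40, 49), (-38, 50), (-36, 50), (-34, 49), (-32, 48), (-30, 47), (-28, 47), (-26, 47), (-24, 46), (-22, 46), (-20, 46), (-18, 47)]
```

View pics/rect.png

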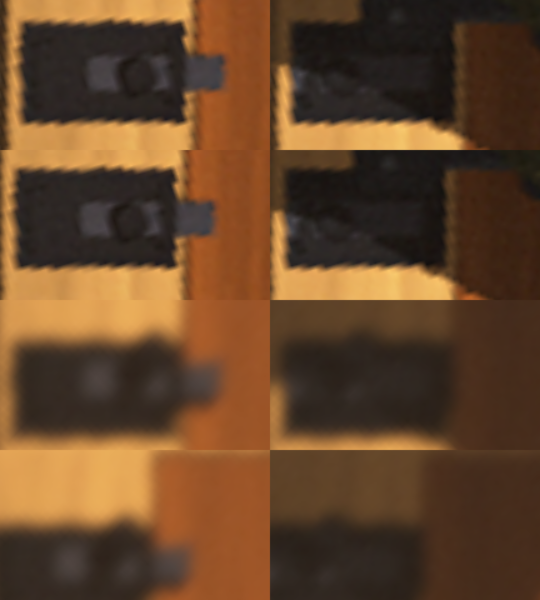

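Rectified view: before, the bar tip was at y≈-28 mm. After, it is at about -57 mm, so the bar moved about 29 mm and is well off the lid. Cameras put the knob's travel at 26 mm. Finger position and tip travel agree with the 30 mm stop, and 10 N moved it no further, so I take it as at the stop. Next is the press.

Call:
apply_moves([
  {"gripper": 1,"x": 0.15,"y": 0.2,"z": 0.3,"roll": 0},
  {"gripper": 1,"x": 0.15,"y": 0.2,"z": 0.35,"roll": 0},
  {"gripper": 1,"x": 0.1,"y": 0.2,"z": 0.35,"roll": 0},
  {"gripper": 1,"x": 0.1,"y": 0.15,"z": 0.35,"roll": 0},
  {"gripper": 1,"x": 0.0,"y": 0.1,"z": 0.35,"roll": 0},
  {"gripper": 1,"x": 0,"y": 0,"z": 0.35,"roll": 0},
  {"gripper": 1,"x": 0,"y": 0,"z": 0.3,"roll": 0},
  {"gripper": 1,"x": 0,"y": 0,"z": 0,"roll": 0},
])

```text
time_s: 11.5
eef_pos: [0.4936, 0.2229, 0.1112]
ee_rot: [0.807, 0.587, 0.055, -0.027]
contact_force: [0.4, 0.2, 0.4]
finger_gap: 0.0007
```

```bash
python3 s.py
```

```text
t 11.5 p [0.4936 0.2229 0.1112] box [-45.1  25.4] toolx_deg 72.11 zax [ 0.057  0.108 -0.993] F [0.39 0.16 0.44] gap 0.0007 q [-0.33  0.76 -0.23  2.02  0.3   0.29  0.49]
```

Call:
apply_moves([
  {"gripper": 1,"x": 0.15,"y": 0,"z": 0.2,"roll": 0},
  {"gripper": 1,"x": 0.15,"y": -0.05,"z": 0.2,"roll": 0},
  {"gripper": 1,"x": 0,"y": 0,"z": 0.2,"roll": 0},
  {"gripper": 1,"x": 0,"y": 0,"z": 0.15,"roll": 0},
  {"gripper": 1,"x": 0,"y": 0,"z": 0.08,"roll": 0},
  {"gripper": 1,"x": 0,"y": 0,"z": 0,"roll": 0},
  {"gripper": 1,"x": 0,"y": 0,"z": 0,"roll": 0},
  {"gripper": 1,"x": 0,"y": 0,"z": 0,"roll": 0},
])

```text
time_s: 12.3
eef_pos: [0.4979, 0.2402, 0.0777]
ee_rot: [0.807, 0.587, 0.055, -0.027]
contact_force: [-0.1, -0.7, 0.5]
finger_gap: 0.0005
```

```bash
python3 s.py
```

```text
t 12.3 p [0.4979 0.2402 0.0777] box [-46.1  43.1] toolx_deg 72.13 zax [ 0.058  0.109 -0.992] F [-0.09 -0.66  0.55] gap 0.0005 q [-0.38  0.83 -0.19  2.    0.31  0.23  0.46]
```

Call:
apply_moves([
  {"gripper": 1,"x": 0,"y": 0,"z": 0.05,"roll": 0},
  {"gripper": 1,"x": 0,"y": 0,"z": 0.05,"roll": 0},
  {"gripper": 1,"x": 0,"y": 0,"z": 0.05,"roll": 0},
  {"gripper": 1,"x": 0,"y": 0,"z": 0.05,"roll": 0},
  {"gripper": 1,"x": 0,"y": 0,"z": 0.05,"roll": 0},
  {"gripper": 1,"x": 0,"y": 0,"z": 0.05,"roll": 0},
  {"gripper": 1,"x": 0,"y": 0,"z": 0.05,"roll": 0},
  {"gripper": 1,"x": 0,"y": 0,"z": 0.05,"roll": 0},
])

```text
time_s: 13.1
eef_pos: [0.499, 0.2409, 0.0636]
ee_rot: [0.808, 0.587, 0.056, -0.026]
contact_force: [-7.6, -3.9, 36.5]
finger_gap: 0.0004
```

```bash
python3 s.py
```

```text
t 13.1 p [0.499  0.2409 0.0636] box [-45.2  44.1] toolx_deg 72.08 zax [ 0.059  0.108 -0.992] F [-7.57 -3.9  36.51] gap 0.0004 q [-0.39  0.85 -0.17  2.    0.31  0.2   0.46]
```

At the stop: z has dropped about 8 mm and the force is 36 N. I'll withdraw upward.

Call:
apply_moves([
  {"gripper": 1,"x": 0,"y": 0,"z": -0.3,"roll": 0},
  {"gripper": 1,"x": 0,"y": 0,"z": -0.6,"roll": 0},
  {"gripper": 1,"x": 0,"y": 0,"z": -0.7,"roll": 0},
  {"gripper": 1,"x": 0,"y": -0.1,"z": -0.7,"roll": 0},
  {"gripper": 1,"x": 0,"y": -0.3,"z": -0.7,"roll": 0},
  {"gripper": 1,"x": 0,"y": -0.4,"z": -0.7,"roll": 0},
  {"gripper": 1,"x": 0,"y": -0.4,"z": -0.5,"roll": 0},
  {"gripper": 1,"x": 0,"y": 0,"z": 0,"roll": 0},
])

```text
time_s: 13.9
eef_pos: [0.4433, 0.2392, 0.234]
ee_rot: [0.807, 0.587, 0.058, -0.027]
contact_force: [-0.2, 1.0, -0.7]
finger_gap: 0.0004
```

```bash
python3 s.py w5; python3 k.py | grep after; python3 - <<'E'
from s import *
for c in("wrist","top","scene"):
    w=np.load("wrist.npy") if c=="wrist" else cloud(c,f"pics/{c}2.png")[1]
    D=w[...,:2]-C; lx=D@ex; ly=D@ey
    print(c,[("%d"%x,(np.nanmedian(w[...,2][m])*1e3).round(1)) if (m:=(abs(lx*1e3-x)<4)&(ly>-.03)&(ly<.09)&(w[...,2]<.14)).sum()>3 else None for x in range(-90,90,15)])
a=cv2.imread("pics/scene2.png"); cv2.imwrite("pics/s2.png",cv2.resize(a[60:360,150:550],(800,600)))
E
```

```text
t 13.9 p [0.4433 0.2392 0.234 ] box [-98.   26.2] toolx_deg 72.08 zax [ 0.062  0.111 -0.992] F [-0.2   0.95 -0.72] gap 0.0004 q [-0.33  0.51 -0.33  2.02  0.21  0.52  0.47]
bolt_knob 0.73 172 299 [0.47  0.111 0.094] box [-34.8 -89.1]
demo_press 0.96 312 270 [0.479 0.238 0.117] box [-63.6  35.1]
knob top box -30.89049982150846 -91.16988073731521 range -0.09861607950117054 -0.08466264328235124 240
top after (np.float64(-31.039382094489333), np.float64(-92.22544685982696), np.float64(-98.92811793709672), np.float64(-85.39341131285583), np.int64(33))
scene after (np.float64(-26.605289352131695), np.float64(-81.42266734982216), np.float64(-101.16351712160733), np.float64(-40.07087254681021), np.int64(27))
wrist [('-90', np.float64(35.9)), ('-75', np.float64(113.0)), ('-60', np.float64(115.2)), ('-45', np.float64(8.3)), ('-30', np.float64(7.3)), None, None, None, None, None, None, ('75', np.float64(70.5))]
top [('-90', np.float64(67.6)), ('-75', np.float64(8.0)), ('-60', np.float64(116.3)), ('-45', np.float64(110.5)), ('-30', np.float64(106.0)), ('-15', np.float64(101.0)), ('0', np.float64(96.2)), ('15', np.float64(90.9)), ('30', np.float64(86.1)), ('45', np.float64(81.3)), ('60', np.float64(76.4)), ('75', np.float64(71.8))]
scene [('-90', np.float64(69.5)), ('-75', np.float64(9.8)), ('-60', np.float64(115.6)), ('-45', np.float64(111.5)), ('-30', np.float64(106.1)), ('-15', np.float64(99.9)), ('0', np.float64(96.2)), ('15', np.float64(90.9)), ('30', np.float64(86.6)), ('45', np.float64(81.3)), ('60', np.float64(76.4)), ('75', np.float64(71.0))]
```

View pics/s2.png

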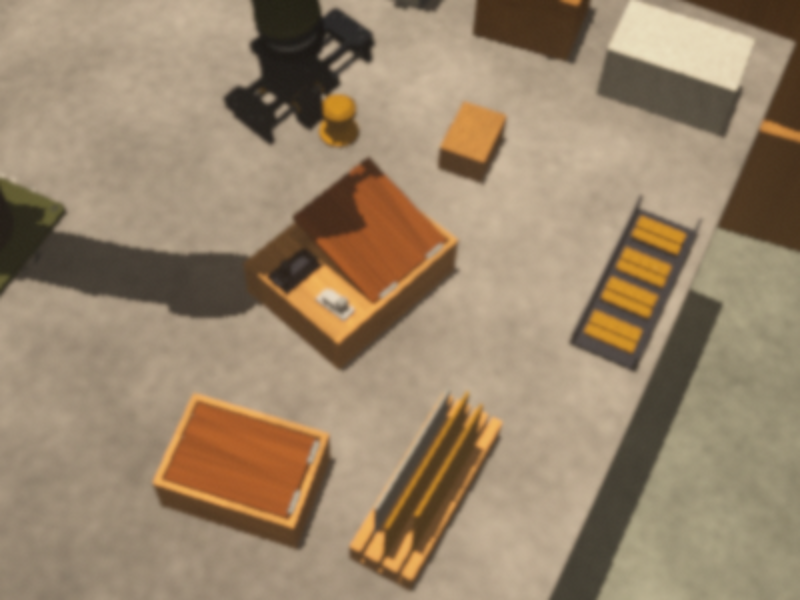

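The lid is ajar: its height rises from 71 mm at the hinge to about 116 mm near the front edge, a slope of roughly 0.33. The hand is clear, and the narrow box, catch, plates and other hardware look undisturbed. Handing in.

```bash
python3 -c "
from station import arm
s=arm.sense(); print(s['time_s'],s['contact_force'].round(2)); print(arm.job_done())"
```

```text
14.25 [-0.42  0.54 -0.32]
the job is handed in; nothing more can be done
None
```

The bolt box is open and standing ajar, and I handed the job in at about 14 s of the 42 s limit. With the fingers shut, I pushed the bolt back by its knob until it stopped. I then pressed the lid down about 8 mm near its front edge, to its stop, and lifted the hand straight up so the spring could raise the lid.

**What the last checks showed**
- **Lid:** both fixed cameras show it rising from 71 mm at the hinge to about 116 mm near the front, roughly 0.33 rad. That is close to the expected 0.35.
- **Narrow box and hardware:** the narrow box is shut and nothing around it looks moved in the final picture.
- **Hand:** it is at a height of 0.23 m, away from everything, with only sensor noise on the force reading.

**What did not fully agree**
- **Bolt travel:** the cameras put the knob's travel at about 26 mm, against 30 mm for fully back. The movement of the bar's tip (about 29 mm) and the finger's position fit the full 30 mm. A second push of about 10 N, against about 1.5 N of friction, did not move it further, so I took it to be at its stop. The bar is well off the lid either way.
- **Press force:** the fingers reached about 36 N at the lid's stop, firmer than needed.
- **Hand tilt:** the hand had tilted about 7° after the bolt pushes, so the fingers met the lid slightly tilted.

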